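# Cordless handset onto the sloping stand

## Robot

A 6-joint arm with a two-finger parallel gripper is mounted at the origin on the work surface. World frame = base frame: x ahead of the robot, y to its left, z up, the work surface at z = 0. Lengths are in m, angles in degrees, forces in N, time in s.
With the tool pointing down it reaches from about 0.3 to 0.75 m from the base axis. Payload 8.5 kg.
Tool frame: the origin (TCP) lies on the centre line of the jaws, within the pads' length; the fingertips stand 11 mm ahead of it and the grasp point (between the pads) lies 8 mm behind it; z points along the fingers, y is the line along which they close (so a half turn about z gives the same grasp; the last joint's range is limited). The gripper opens to 85 mm and grips with 20 to 120 N. Pads are 22 mm wide; open, the fingers measure 114 mm over their backs; the gripper's body (76 mm by 85 mm) begins 54 mm behind the grasp point. The pads swing forward as they close: fully open they stand 13 mm farther back than shut.
Start: joints at [61.633, 21.807, 74.336, -0, 83.858, -12.336], TCP at [0.152, 0.529, 0.242] pointing down, gripper open.
Joint ranges: [-178.18, 178.18], [-50.72, 133.34], [12.68, 142.11], [-81.47, 261.47], [9.98, 163.14], [-165.26, 165.26]. Speed limits (degrees/s): [136.94, 136.94, 180, 180, 180, 180].

## Interface

Orientations are given as a 3x3 rotation matrix whose columns are the frame's x, y, z axes.
In Python, from rig import env, imaging, sensors gives the robot as it stands (env), with the cameras (imaging) and the readings (sensors).
- The arm moves only by the shell command python3 nudge.py 'ROWS' [FORCE]. ROWS is a JSON list of rows, 1 to 10 of them, each an object with the fields d (a list: dx, dy, dz in m), spin (a turn about the tool's z in degrees), finger_gap (the finger opening in m); a field left out counts as zero (the opening has to be given); each row shifts and turns the commanded pose from where the row before left it, along the tool's axes as they then stand; what a row does not reach is not made up. A row lasts 1/10 s, in which the tool goes at most 0.05 m and 8.59 degrees, less where a joint would pass 70% of its speed; a pose out of reach is approached as far as the arm can. The fingers move at their own pace and stop on an object; FORCE is the grip in N (left out, the last holds). Time passes only in rows, so rows that do not move let the fingers close. It prints the time, the measured TCP pose, the force, the opening and the grip force at its end. Input that does not fit is refused with a message, and nothing moves.
- sensors.observe(): the state, without advancing time (a new reading comes with each control period).
- imaging.get_image(name): name is "scene" or "side" or "wrist"; returns a dict with "pixels" (420x560x3 uint8, red, green, blue), "K" (3x3 intrinsics, pixels), "extrinsics" (4x4, takes a point from world to camera coordinates). Camera axes: x right, y down, z forward; pixel columns grow to the right and rows downward; lengths in m; the calibration is good to about 2 mm. A picture is of the moment at which its call begins. There is no depth.
- env.close_job(): hands the job in; it is judged then, once.
The state is a dict: "time_s": time; "q": joint angles; "qvel": joint speeds; "joint_efforts": joint torques, N m; "position": TCP position; "tool_rot": TCP orientation; "ft_force": force on the tool from outside, world axes, zero at the start; "wrist_torque": the same for the moment, N m; "grip_width": finger opening in m; "gripper_force": force on a finger pad.
Only numpy, scipy, OpenCV 4.12 (cv2) and the standard library are available. Lean on these libraries where they do the work, as an engineer would, in place of code of your own. Each camera call takes 0.05 s, during which the arm holds its last target. There are 200 camera calls.

## Task

Pick up the cordless telephone handset, the longer of the two flat black devices on the marble, and lay it lengthwise on the sloping rest of the aluminium stand: keys facing up, earpiece end uppermost, lower end at the lip, centred and straight, so that it stays there by itself. Do not disturb the shorter remote control or the blue glass bowl.

Things in the scene. Friction and masses are not known exactly. Their poses are not given: they have to be found in the camera images.
- handset: Cordless phone handset, black plastic slab 150 x 48 x 20 mm, about 0.16 kg, flat on the marble, keys up. Origin: centre of underside. x: along its length to the earpiece end (display, thin steel slot; twelve grey keys on the other half), y: across its 48 mm width, z: out of the key face. At the start the earpiece end points away from the robot, within 35 degrees.
- rest: Rest of the fixed aluminium stand: plate 40 mm wide, 122 long, dark pad on it, rising 30 degrees roughly away from the robot. Origin: mid-width on its upper face at the foot of the lip, 35 mm above the marble. x: up the slope, y: across, z: normal of the face. Lip at the low end: 6 mm thick, 12 high. The handset lies home with its origin at x = 75 mm, y = z = 0 here, axes parallel.
- remote: Remote control, to be left alone: black plastic slab 105 x 38 x 16 mm with two round grey buttons, lying flat near the handset. Origin: centre of its underside, x along its length.
- bowl: Cobalt blue glass bowl, to be left alone: rim diameter 120 mm, 55 mm high, standing upright. Origin: centre of its underside.

How it is judged (in metres and radians):
At the end, for the whole second after the job is handed in: The handset lies at rest on the sloping rest, keys up, earpiece end uppermost, its lower end no more than 20 mm from the lip, centred on the plate within 13 mm, its length within 11 degrees of the slope's direction, flat on the plate (within 6 mm and 10 degrees) (x of handset in the frame of rest between 0.068 and 0.095 m and y of handset in the frame of rest between -0.013 and 0.013 m and z of handset in the frame of rest between -0.004 and 0.006 m and angle between the x axis of handset and the x axis of rest, either way round below 0.2 rad and angle between the z axis of handset and the z axis of rest, either way round below 0.17 rad and angle between handset's own x axis and vertical below 1.3 rad and angle between handset's own z axis and vertical below 0.9 rad and linear speed of handset below 0.02 m/s and angular speed of handset below 0.15 rad/s); the robot touches nothing.
It fails at once if the remote control is moved by more than 30 mm (distance of remote from where it was at the start of the episode above 0.03 m).
It fails at once if the glass bowl is moved by more than 30 mm (distance of bowl from where it was at the start of the episode above 0.03 m).
It also fails if it takes over 38 s, if anything falls off the work surface, if the arm or the gripper's body presses on something with over 40 N, if the wrist force passes 120 N, or if a joint passes its speed limit or range.

## Working session

There is one attempt and no reset: what is moved stays moved. The work goes in short steps, Python scripts to look and compute and a shell command to move; the robot and the scene stay as the last step left them, time stands still between calls to the robot, and variables do not carry over. Pictures are saved under pics/ and viewed, at most 10 in all, crops included, and the job is handed in when it is done.

```bash
ls; mkdir -p pics; python3 - <<'E'
from rig import env, imaging, sensors
import cv2,numpy as np
for n in ("scene","side","wrist"):
    d=imaging.get_image(n); cv2.imwrite(f"pics/{n}0.png",d["pixels"][:,:,::-1]); np.savez(f"pics/{n}0.npz",**d)
    print(n,d["K"].tolist(),np.round(d["extrinsics"],4).tolist())
print(sensors.observe())
E
```

```text
nudge.py
pics
rig.py
scene [[379.0715133565148, 0.0, 282.8783081864404], [0.0, 379.0715133565148, 217.4580625479137], [0.0, 0.0, 1.0]] [[-0.8329, 0.5532, 0.0136, 0.4237], [0.4403, 0.6774, -0.5893, -0.1816], [-0.3352, -0.4849, -0.8078, 0.9828], [0.0, 0.0, 0.0, 1.0]]
side [[502.56436933086235, 0.0, 284.90872514127136], [0.0, 502.56436933086235, 210.6604425812855], [0.0, 0.0, 1.0]] [[-0.9971, -0.0763, -0.0041, 0.5093], [-0.0418, 0.5899, -0.8064, 0.0586], [0.064, -0.8038, -0.5914, 1.2089], [0.0, 0.0, 0.0, 1.0]]
wrist [[309.73173128325925, 0.0, 285.2984285895006], [0.0, 309.73173128325925, 212.91981421513478], [0.0, 0.0, 1.0]] [[0.2766, 0.961, -0.001, -0.5486], [0.9156, -0.2633, 0.304, -0.039], [0.2918, -0.085, -0.9527, 0.3795], [0.0, 0.0, 0.0, 1.0]]
{'time_s': 0.15, 'q': array([ 6.16338432e+01,  2.18346712e+01,  7.43689320e+01,  1.32361684e-03,
        8.38597521e+01, -1.23361386e+01]), 'qvel': array([ 0.09113094, -0.12598851, -0.11315491, -0.07831727,  0.11898336,
        0.01185116]), 'joint_efforts': array([ 2.18577858e-03, -4.48627496e+01, -2.31344926e+01, -1.23036707e-04,
        3.86103027e-03,  1.21531009e-06]), 'position': array([0.15178493, 0.52844301, 0.24186414]), 'tool_rot': array([[-9.61116397e-01,  2.76143031e-01, -5.45562411e-04],
       [ 2.76143449e-01,  9.61115950e-01, -9.62077618e-04],
       [ 2.58677705e-04, -1.07532206e-03, -9.99999388e-01]]), 'ft_force': array([ 0.45967339,  0.00688828, -0.30517558]), 'wrist_torque': array([-0.02041291, -0.02714578,  0.01221972]), 'gripper_force': 0.0, 'grip_width': 0.08521052760618886}
```

View pics/scene0.png

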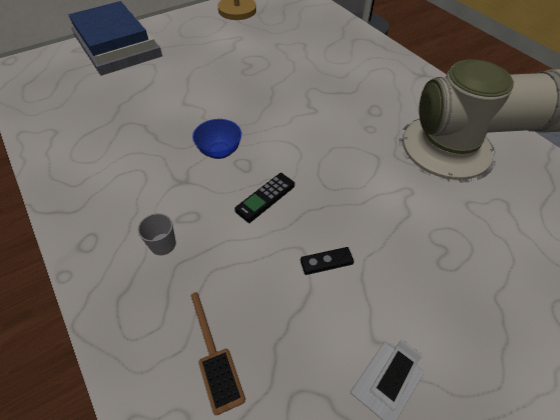

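View pics/side0.png

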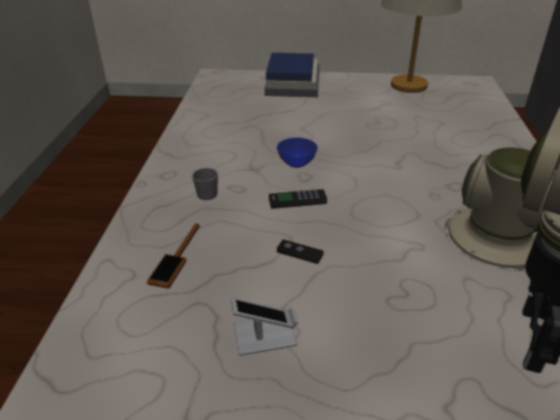

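View pics/wrist0.png

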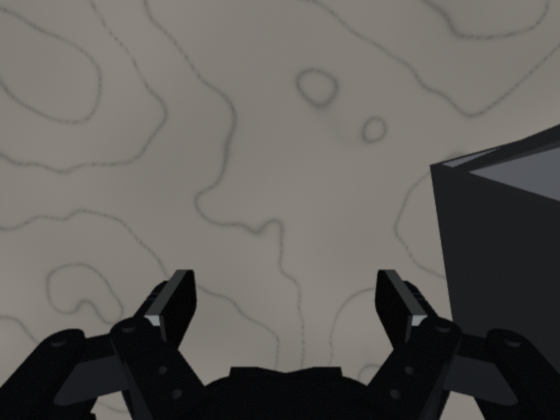

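The scene view shows the handset at (265,197), the remote at (327,260), the bowl at (218,140) and the stand's pad at (396,375). The side view shows the handset at (298,199), the remote at (300,251) and the pad at (262,311). The wrist view shows only marble and a grey box at the right.

```bash
cat > h.py <<'E'
import numpy as np,cv2
def P(d): return d["K"]@d["extrinsics"][:3]
def ray(d,uv,z):
    E=d["extrinsics"];R=E[:3,:3];c=-R.T@E[:3,3];v=R.T@np.linalg.inv(d["K"])@np.array([*uv,1.]);return c+v*(z-c[2])/v[2]
def tri(a,ua,b,ub):
    X=cv2.triangulatePoints(P(a),P(b),np.float64(ua).reshape(2,1),np.float64(ub).reshape(2,1))[:,0];return X[:3]/X[3]
def proj(d,X): p=P(d)@np.array([*X,1.]);return p[:2]/p[2]
def quad(d,x0,y0,x1,y1,th):
    g=d["pixels"][y0:y1,x0:x1].max(2); m=(g<th).astype(np.uint8)
    m=cv2.morphologyEx(m,cv2.MORPH_CLOSE,np.ones((7,7),np.uint8)) if th else m
    c=max(cv2.findContours(m,0,2)[0],key=cv2.contourArea)
    h=cv2.convexHull(c); q=cv2.approxPolyN(h,4)[0] if hasattr(cv2,'approxPolyN') else cv2.boxPoints(cv2.minAreaRect(h))
    return q.reshape(-1,2)+[x0,y0],cv2.contourArea(c)
E
python3 - <<'E'
from h import *
S=dict(np.load("pics/scene0.npz"));D=dict(np.load("pics/side0.npz"))
for n,bs,bd in (("handset",(225,165,305,230),(260,180,335,215)),("remote",(290,240,365,280),(268,235,330,268)),("pad",(365,335,425,410),(228,296,300,328))):
  for k,d,b in (("scene",S,bs),("side",D,bd)):
    q,a=quad(d,*b,60); print(n,k,q.round().tolist(),a)
    print([ray(d,u,0.018).round(3)[:2].tolist() for u in q])
a=cv2.resize(S["pixels"][330:420,340:440],None,fx=4,fy=4,interpolation=2)
b=cv2.resize(D["pixels"][285:365,220:310],None,fx=4,fy=4,interpolation=2)
c=cv2.resize(S["pixels"][160:240,225:325],None,fx=4,fy=4,interpolation=2)
o=np.zeros((600,800,3),np.uint8)
for im,x,y in((a,0,0),(b,410,0)):o[y:y+im.shape[0],x:x+im.shape[1]]=im
c=cv2.resize(S["pixels"][165:228,225:305],None,fx=3,fy=3,interpolation=2);o[370:370+c.shape[0],0:c.shape[1]]=c
c=cv2.resize(D["pixels"][178:218,258:338],None,fx=4,fy=4,interpolation=2);o[370:370+c.shape[0],410:410+c.shape[1]]=c
cv2.imwrite("pics/crop.png",o[:,:,::-1])
E
```

```text
handset scene [[297, 184], [249, 223], [231, 209], [280, 172]] 1193.0
[[0.407, -0.095], [0.556, -0.06], [0.57, -0.114], [0.419, -0.148]]
handset side [[328, 203], [271, 208], [268, 194], [323, 190]] 684.5
[[0.406, -0.079], [0.55, -0.047], [0.564, -0.109], [0.42, -0.138]]
remote scene [[354, 264], [304, 275], [299, 257], [347, 246]] 853.0
[[0.432, 0.14], [0.529, 0.105], [0.514, 0.067], [0.417, 0.1]]
remote side [[324, 251], [317, 263], [273, 250], [284, 239]] 540.5
[[0.414, 0.109], [0.428, 0.151], [0.529, 0.114], [0.507, 0.073]]
pad scene [[413, 362], [393, 401], [376, 387], [398, 351]] 837.0
[[0.47, 0.342], [0.541, 0.368], [0.549, 0.337], [0.478, 0.314]]
pad side [[284, 311], [286, 321], [255, 327], [225, 297]] 458.5
[[0.49, 0.296], [0.484, 0.321], [0.542, 0.34], [0.613, 0.267]]
```

View pics/crop.png

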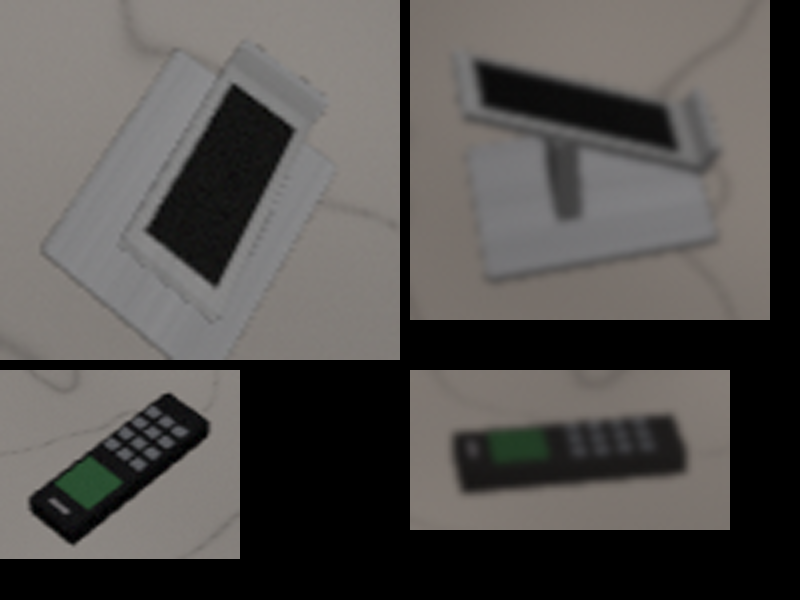

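The crop shows the handset's display toward +x (yaw about 13°). The pad's slope rises roughly toward +x, at about 19°, with the lip at the near end. I'll look from above the stand first, then from above the handset.

```bash
python3 nudge.py '[{"d":[-0.04, -0.0076, 0], "finger_gap":0.085}, {"d":[-0.04, -0.0076, 0], "finger_gap":0.085}, {"d":[-0.04, -0.0076, 0], "finger_gap":0.085}, {"d":[-0.04, -0.0076, 0], "finger_gap":0.085}, {"d":[-0.04, -0.0076, 0], "finger_gap":0.085}, {"d":[-0.04, -0.0076, 0], "finger_gap":0.085}, {"d":[-0.04, -0.0076, 0], "finger_gap":0.085}, {"d":[-0.04, -0.0076, 0], "finger_gap":0.085}, {"d":[-0.04, -0.0076, 0], "finger_gap":0.085}, {"d":[-0.04, -0.0076, 0], "finger_gap":0.085}]' 30
python3 nudge.py '[{"spin":-7, "finger_gap":0.085}, {"spin":-7, "finger_gap":0.085}, {"spin":-7, "finger_gap":0.085}, {"spin":-7, "finger_gap":0.085}, {"spin":-7, "finger_gap":0.085}, {"finger_gap":0.085}, {"finger_gap":0.085}]'
python3 - <<'E'
from rig import env, imaging, sensors
import cv2,numpy as np
d=imaging.get_image("wrist"); cv2.imwrite("pics/w1.png",d["pixels"][:,:,::-1]); np.savez("pics/w1.npz",**d)
E
```

```text
time_s: 1.15
position: [0.5167, 0.344, 0.2421]
tool_rot: [[-0.961, 0.276, -0.001], [0.276, 0.961, -0.0], [0.0, -0.0, -1.0]]
ft_force: [0.1, 0.9, 0.9]
grip_width: 0.0852
gripper_force: 0.0
time_s: 1.85
position: [0.5153, 0.3451, 0.2421]
tool_rot: [[-0.947, -0.322, -0.0], [-0.322, 0.947, -0.0], [0.0, -0.0, -1.0]]
ft_force: [0.2, -0.7, 0.0]
grip_width: 0.0848
gripper_force: 0.0
```

View pics/w1.png

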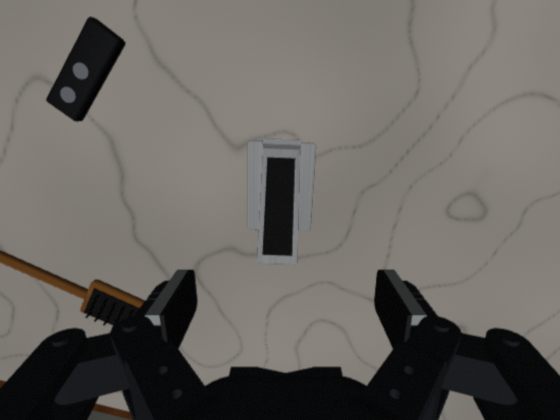

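The wrist view shows the dark pad with corners near (267,158), (295,157), (292,255) and (262,255), and the lip at the top (y≈145). Next is a second wrist view for stereo, then on to the handset.

```bash
python3 nudge.py '[{"d":[0.017, -0.0415, 0], "finger_gap":0.085}, {"d":[0.017, -0.0415, 0], "finger_gap":0.085}, {"finger_gap":0.085}, {"finger_gap":0.085}, {"finger_gap":0.085}]'
python3 - <<'E'
from rig import env, imaging, sensors
import numpy as np
d=imaging.get_image("wrist"); np.savez("pics/w2.npz",**d)
E
python3 nudge.py '[{"d":[0.017, -0.0415, 0], "finger_gap":0.085}, {"d":[0.017, -0.0415, 0], "finger_gap":0.085}, {"d":[0.017, -0.0415, 0], "finger_gap":0.085}, {"d":[0.017, -0.0415, 0], "finger_gap":0.085}, {"d":[0.017, -0.0415, 0], "finger_gap":0.085}, {"d":[0.017, -0.0415, 0], "finger_gap":0.085}, {"spin":6, "finger_gap":0.085}, {"finger_gap":0.085}, {"finger_gap":0.085}, {"finger_gap":0.085}]'
python3 - <<'E'
from rig import env, imaging, sensors
import numpy as np
d=imaging.get_image("wrist"); np.savez("pics/w3.npz",**d)
E
python3 nudge.py '[{"d":[0.017, -0.0415, 0], "finger_gap":0.085}, {"d":[0.017, -0.0415, 0], "finger_gap":0.085}, {"finger_gap":0.085}, {"finger_gap":0.085}, {"finger_gap":0.085}]'
python3 - <<'E'
from rig import env, imaging, sensors
from h import *
d=imaging.get_image("wrist"); np.savez("pics/w4.npz",**d)
W=[None]+[dict(np.load(f"pics/w{i}.npz")) for i in (1,2,3,4)]
o=np.zeros((600,800,3),np.uint8)
for k,(i,y,x) in enumerate(((2,0,0),(3,0,400),(4,300,0))): o[y:y+300,x:x+400]=cv2.resize(W[i]["pixels"],(400,300))
cv2.imwrite("pics/w234.png",o[:,:,::-1])
S=W[1]["pixels"];print(S[200,280],S[150,255],S[300,280])
E
```

```text
time_s: 2.4
position: [0.5102, 0.2562, 0.2424]
tool_rot: [[-0.946, -0.325, 0.0], [-0.325, 0.946, 0.0], [-0.0, 0.0, -1.0]]
ft_force: [0.1, 0.4, -0.0]
grip_width: 0.0853
gripper_force: 0.0
time_s: 3.45
position: [0.4948, -0.012, 0.2423]
tool_rot: [[-0.974, -0.228, -0.0], [-0.228, 0.974, 0.0], [0.0, 0.0, -1.0]]
ft_force: [0.4, 0.5, 0.1]
grip_width: 0.0849
gripper_force: 0.0
time_s: 4.0
position: [0.4803, -0.1005, 0.2424]
tool_rot: [[-0.974, -0.226, 0.0], [-0.226, 0.974, 0.0], [-0.0, 0.0, -1.0]]
ft_force: [-0.3, -0.1, 1.2]
grip_width: 0.0851
gripper_force: 0.0
[17 17 16] [129 130 132] [120 116 111]
```

View pics/w234.png

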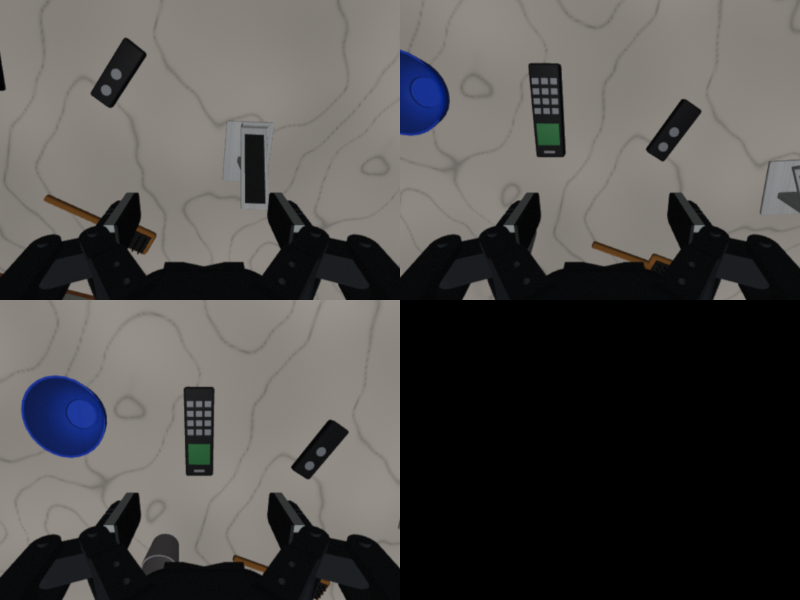

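The views show the pad in w2 near (357,237), the handset in w3 near (206,154) and in w4 near (279,184), and the bowl well to its left in w4. Next I triangulate the pad corners, display corners and handset outline.

```bash
cat > m.py <<'E'
from h import *
W=[None]+[dict(np.load(f"pics/w{i}.npz")) for i in (1,2,3,4)]
def order(q): # tl,tr,br,bl by rotation-tolerant sort
    q=np.array(sorted(q.tolist(),key=lambda p:p[1]),float);t=q[:2][np.argsort(q[:2,0])];b=q[2:][np.argsort(q[2:,0])];return [t[0],t[1],b[1],b[0]]
def quadm(m):
    c=max(cv2.findContours(m.astype(np.uint8),0,1)[0],key=cv2.contourArea)
    return order(cv2.boxPoints(cv2.minAreaRect(c)) if 0 else cv2.approxPolyN(c,4,ensure_convex=True).reshape(-1,2))
def sub(d,b,f):
    m=np.zeros(d["pixels"].shape[:2],bool);m[b[1]:b[3],b[0]:b[2]]=f(d["pixels"].astype(int))[b[1]:b[3],b[0]:b[2]];return m
dark=lambda p:p.max(2)<60
green=lambda p:(p[:,:,1]>p[:,:,0]+25)&(p[:,:,1]>p[:,:,2]+15)
def cl(m): return cv2.morphologyEx(m.astype(np.uint8),cv2.MORPH_CLOSE,np.ones((11,11)))
E
python3 - <<'E'
from m import *
def show(n,a,b,qa,qb):
    X=np.array([tri(a,u,b,v) for u,v in zip(qa,qb)]);print(n,np.round(qa).tolist(),np.round(qb).tolist());print(X.round(4).tolist(),"mean",X.mean(0).round(4))
    return X
a,b=W[1],W[2]
X=show("pad",a,b,quadm(sub(a,(255,150,305,262),dark)),quadm(sub(b,(336,180,375,292),dark)))
lo=(X[0]+X[1])/2;hi=(X[2]+X[3])/2;v=hi-lo
print("pad len",np.linalg.norm(v),"yaw",np.degrees(np.arctan2(v[1],v[0])),"slope",np.degrees(np.arcsin(v[2]/np.linalg.norm(v))),lo,hi)
a,b=W[3],W[4]
show("disp",a,b,quadm(sub(a,(180,160,240,225),green)),quadm(sub(b,(250,190,305,250),green)))
qa=quadm(cl(sub(a,(170,75,245,230),lambda p:dark(p)|green(p))));qb=quadm(cl(sub(b,(245,110,312,255),lambda p:dark(p)|green(p))))
show("hand",a,b,qa,qb)
for d,q in((a,qa),(b,qb)):
    Y=np.array([ray(d,u,.02) for u in q]);lo=(Y[0]+Y[1])/2;hi=(Y[2]+Y[3])/2;v=hi-lo
    print(Y.round(3)[:,:2].tolist(),"ctr",Y.mean(0).round(4),"len",np.linalg.norm(v),"yaw",np.degrees(np.arctan2(v[1],v[0])))
E
```

```text
pad [[267.0, 158.0], [294.0, 158.0], [291.0, 254.0], [262.0, 254.0]] [[343.0, 188.0], [369.0, 189.0], [371.0, 285.0], [343.0, 283.0]]
[[0.4893, 0.315, 0.0416], [0.4804, 0.3421, 0.0426], [0.5645, 0.3667, 0.0947], [0.5738, 0.3398, 0.0923]] mean [0.527  0.3409 0.0678]
pad len 0.10178316701757734 yaw 16.322754412259773 slope 30.325293278490772 [0.48485273 0.32859429 0.04210457] [0.56916802 0.35328616 0.09349578]
disp [[190.0, 173.0], [222.0, 173.0], [224.0, 202.0], [193.0, 203.0]] [[264.0, 201.0], [293.0, 202.0], [293.0, 230.0], [264.0, 230.0]]
[[0.5049, -0.1214, 0.024], [0.4992, -0.0873, 0.017], [0.5332, -0.0791, 0.0181], [0.5408, -0.1138, 0.0215]] mean [ 0.5195 -0.1004  0.0202]
hand [[179.0, 89.0], [225.0, 89.0], [231.0, 219.0], [191.0, 219.0]] [[257.0, 122.0], [299.0, 122.0], [297.0, 245.0], [260.0, 245.0]]
[[0.4196, -0.1476, 0.0157], [0.4086, -0.1016, 0.0052], [0.556, -0.0682, 0.008], [0.5632, -0.1145, 0.0169]] mean [ 0.4868 -0.108   0.0114]
[[0.42, -0.146], [0.409, -0.099], [0.551, -0.067], [0.562, -0.114]] ctr [ 0.4853 -0.1064  0.02  ] len 0.1458449656704986 yaw 12.719948705488058
[[0.419, -0.147], [0.409, -0.102], [0.551, -0.07], [0.562, -0.115]] ctr [ 0.4853 -0.1085  0.02  ] len 0.1462432986594899 yaw 12.872799864282134
```

Two-view heights agree with the text: the display is at z≈0.020 and the slope measures 30°. The handset centre is (0.4855,-0.1085) at yaw 12.9°, and the pad centre is (0.527,0.341,0.068) at yaw 16.3°. Now I descend.

```bash
python3 nudge.py '[{"d":[-0.0033, -0.009, 0], "finger_gap":0.085}, {"d":[0, 0, 0.035], "finger_gap":0.085}, {"d":[0, 0, 0.035], "finger_gap":0.085}, {"d":[0, 0, 0.035], "finger_gap":0.085}, {"d":[0, 0, 0.035], "finger_gap":0.085}, {"d":[0, 0, 0.035], "finger_gap":0.085}, {"d":[0, 0, 0.035], "finger_gap":0.085}, {"d":[0, 0, 0.009], "finger_gap":0.085}, {"d":[0, 0, 0.008], "finger_gap":0.085}, {"finger_gap":0.085}]'; python3 nudge.py '[{"finger_gap":0.07}, {"finger_gap":0.06}, {"finger_gap":0.04}, {"finger_gap":0.04}, {"finger_gap":0.04}, {"finger_gap":0.04}, {"finger_gap":0.04}]' 25
```

```text
time_s: 5.05
position: [0.4859, -0.1097, 0.0156]
tool_rot: [[-0.974, -0.225, 0.0], [-0.225, 0.974, -0.0], [-0.0, -0.0, -1.0]]
ft_force: [1.0, 1.2, 0.2]
grip_width: 0.085
gripper_force: 0.0
time_s: 5.75
position: [0.4857, -0.1097, 0.0163]
tool_rot: [[-0.974, -0.224, 0.001], [-0.224, 0.974, -0.001], [-0.001, -0.001, -1.0]]
ft_force: [0.1, 0.3, 6.4]
grip_width: 0.0474
gripper_force: 25.5
```

```bash
python3 nudge.py '[{"d":[0, 0, -0.015], "finger_gap":0.04}, {"d":[0, 0, -0.025], "finger_gap":0.04}, {"d":[0, 0, -0.035], "finger_gap":0.04}, {"d":[0, 0, -0.035], "finger_gap":0.04}, {"d":[0, 0, -0.03], "finger_gap":0.04}, {"d":[0, 0, -0.01], "finger_gap":0.04}, {"finger_gap":0.04}]'
python3 nudge.py '[{"d":[-0.0078, 0.0215, 0], "finger_gap":0.04}, {"d":[-0.0156, 0.043, 0], "finger_gap":0.04}, {"d":[-0.0156, 0.043, 0], "finger_gap":0.04}, {"d":[-0.0156, 0.043, 0], "finger_gap":0.04}, {"d":[-0.0156, 0.043, 0], "finger_gap":0.04}, {"d":[-0.0156, 0.043, 0], "finger_gap":0.04}, {"d":[-0.0156, 0.043, 0], "finger_gap":0.04}, {"d":[-0.0156, 0.043, 0], "finger_gap":0.04}, {"d":[-0.0156, 0.043, 0], "finger_gap":0.04}, {"d":[-0.0156, 0.043, 0], "finger_gap":0.04}]'
python3 nudge.py '[{"d":[-0.0078, 0.0215, 0], "finger_gap":0.04}, {"spin":-3.4, "finger_gap":0.04}, {"finger_gap":0.04}, {"finger_gap":0.04}, {"finger_gap":0.04}]'
python3 - <<'E'
from rig import env, imaging, sensors
from h import *
for n in ("scene","side","wrist"):
    d=imaging.get_image(n); np.savez(f"pics/{n}5.npz",**d)
    o=d["pixels"]
    if n=="wrist": w=cv2.resize(o,(400,300))
    elif n=="scene": s=cv2.resize(o[290:420,320:480],(400,325))
    else: t=cv2.resize(o[250:370,190:350],(400,300))
p=np.zeros((600,800,3),np.uint8);p[:300,:400]=w;p[:300,400:]=t;p[300:,:400]=s[:300]
cv2.imwrite("pics/p5.png",p[:,:,::-1])
E
```

```text
time_s: 6.45
position: [0.4856, -0.1097, 0.1661]
tool_rot: [[-0.974, -0.224, 0.002], [-0.224, 0.974, -0.001], [-0.002, -0.002, -1.0]]
ft_force: [-0.6, -0.2, -1.9]
grip_width: 0.0473
gripper_force: 27.4
time_s: 7.45
position: [0.5374, 0.3234, 0.1627]
tool_rot: [[-0.974, -0.225, -0.004], [-0.225, 0.974, -0.001], [0.004, -0.001, -1.0]]
ft_force: [1.2, -0.7, -1.9]
grip_width: 0.0474
gripper_force: 27.4
time_s: 7.95
position: [0.5408, 0.3437, 0.1645]
tool_rot: [[-0.96, -0.28, -0.001], [-0.28, 0.96, -0.001], [0.001, -0.0, -1.0]]
ft_force: [-0.2, 0.3, -1.2]
grip_width: 0.0471
gripper_force: 27.4
```

View pics/p5.png

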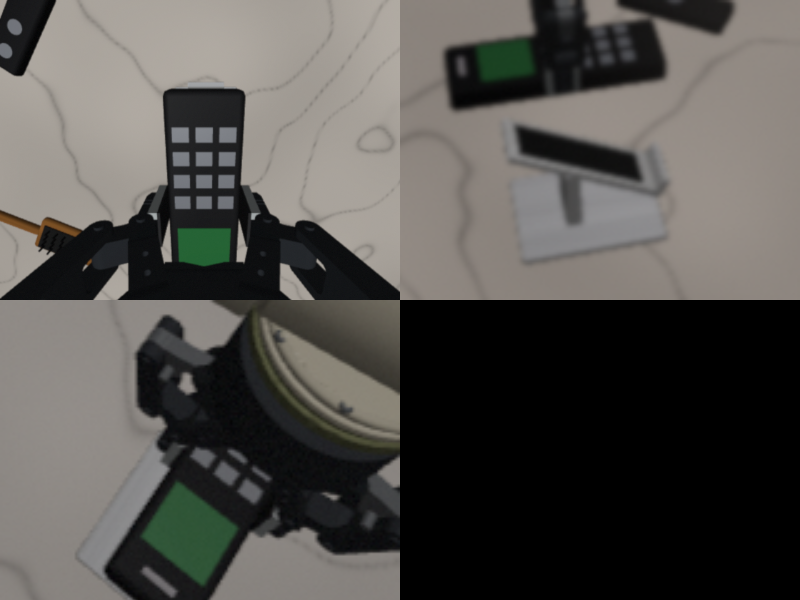

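The handset is held level and straight above the rest, keys up, with the earpiece at the upper end. I'll lower it so the plate's top edge tilts it within the pads at low grip.

```bash
python3 nudge.py '[{"d":[0.003, 0.0013, 0.02], "finger_gap":0.04}, {"d":[0, 0, 0.02], "finger_gap":0.04}, {"d":[0, 0, 0.008], "finger_gap":0.04}, {"d":[0, 0, 0.003], "finger_gap":0.04}, {"d":[0, 0, 0.003], "finger_gap":0.04}, {"d":[0, 0, 0.003], "finger_gap":0.04}]' 20; python3 nudge.py '[{"d":[0, 0, 0.003], "finger_gap":0.04}, {"d":[0, 0, 0.003], "finger_gap":0.04}, {"finger_gap":0.04}]';python3 nudge.py '[{"d":[0, 0, 0.003], "finger_gap":0.04}, {"d":[0, 0, 0.002], "finger_gap":0.04}, {"finger_gap":0.04}]'
```

```text
time_s: 8.7
position: [0.5377, 0.3448, 0.1098]
tool_rot: [[-0.959, -0.282, 0.001], [-0.282, 0.959, 0.0], [-0.001, 0.0, -1.0]]
ft_force: [-6.1, -3.2, 8.0]
grip_width: 0.047
gripper_force: 28.6
time_s: 9.0
position: [0.5371, 0.3447, 0.1037]
tool_rot: [[-0.959, -0.282, -0.0], [-0.282, 0.959, -0.0], [0.0, -0.0, -1.0]]
ft_force: [-6.9, -3.1, 5.5]
grip_width: 0.0476
gripper_force: 29.3
time_s: 9.3
position: [0.5371, 0.3447, 0.0987]
tool_rot: [[-0.959, -0.282, -0.0], [-0.282, 0.959, -0.0], [0.0, -0.0, -1.0]]
ft_force: [-6.7, -3.6, 5.0]
grip_width: 0.0469
gripper_force: 30.1
```

```bash
python3 nudge.py '[{"d":[0, 0, 0.003], "finger_gap":0.04}, {"d":[0, 0, 0.003], "finger_gap":0.04}, {"finger_gap":0.04}]';python3 nudge.py '[{"d":[0, 0, 0.002], "finger_gap":0.04}, {"finger_gap":0.04}]'
python3 - <<'E'
from rig import env, imaging, sensors
from h import *
for n in ("scene","side","wrist"):
    d=imaging.get_image(n); np.savez(f"pics/{n}6.npz",**d)
    o=d["pixels"]
    if n=="wrist": w=cv2.resize(o,(400,300))
    elif n=="scene": s=cv2.resize(o[290:420,320:480],(400,325))
    else: t=cv2.resize(o[265:355,205:325],(400,300))
p=np.zeros((600,800,3),np.uint8);p[:300,:400]=w;p[:300,400:]=t;p[300:,:400]=s[:300]
cv2.imwrite("pics/p6.png",p[:,:,::-1])
E
```

```text
time_s: 9.6
position: [0.5373, 0.3447, 0.0926]
tool_rot: [[-0.959, -0.282, 0.0], [-0.282, 0.959, -0.0], [-0.0, -0.0, -1.0]]
ft_force: [-6.3, -2.3, 4.1]
grip_width: 0.0472
gripper_force: 31.2
time_s: 9.8
position: [0.5374, 0.3448, 0.0908]
tool_rot: [[-0.959, -0.282, 0.001], [-0.282, 0.959, 0.0], [-0.001, -0.0, -1.0]]
ft_force: [-6.4, -3.1, 5.6]
grip_width: 0.0473
gripper_force: 31.6
```

View pics/p6.png

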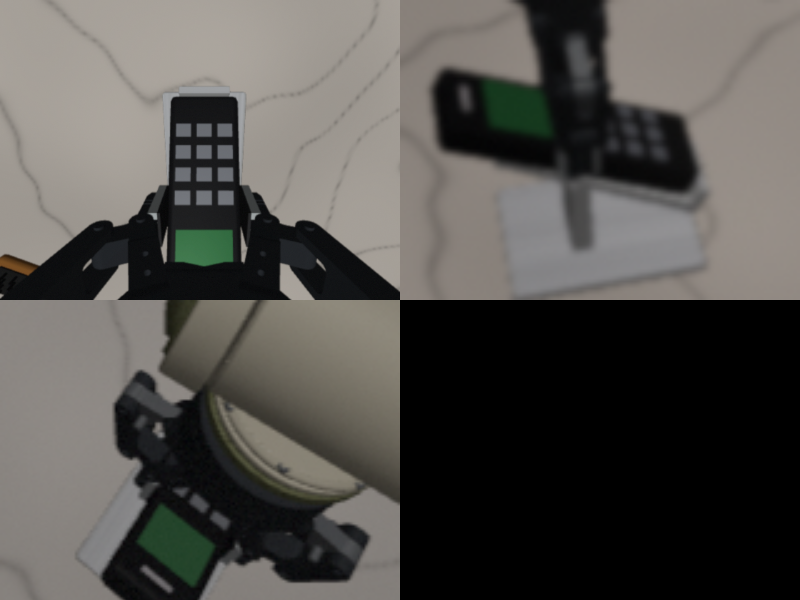

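The handset is tilted nearly flush with the plate, its lower end just inside the lip. I'll press slightly until the force rises.

```bash
for i in 1; do python3 nudge.py '[{"d":[0, 0, 0.002], "finger_gap":0.04}, {"finger_gap":0.04}]'; done; python3 nudge.py '[{"d":[0, 0, 0.002], "finger_gap":0.04}, {"finger_gap":0.04}]'
```

```text
time_s: 10.15
position: [0.5376, 0.3448, 0.0889]
tool_rot: [[-0.959, -0.282, 0.001], [-0.282, 0.959, 0.0], [-0.001, 0.0, -1.0]]
ft_force: [-4.5, -2.4, 4.6]
grip_width: 0.0471
gripper_force: 32.0
time_s: 10.35
position: [0.5376, 0.3449, 0.0881]
tool_rot: [[-0.959, -0.282, 0.002], [-0.282, 0.959, 0.0], [-0.002, -0.0, -1.0]]
ft_force: [-7.6, -3.5, 12.4]
grip_width: 0.0471
gripper_force: 33.1
```

```bash
python3 nudge.py '[{"finger_gap":0.052}, {"finger_gap":0.058}, {"finger_gap":0.064}, {"finger_gap":0.075}, {"finger_gap":0.085}, {"finger_gap":0.085}, {"finger_gap":0.085}]'; python3 nudge.py '[{"d":[0, 0, -0.02], "finger_gap":0.085}, {"d":[0, 0, -0.04], "finger_gap":0.085}, {"d":[0, 0, -0.04], "finger_gap":0.085}, {"d":[0, 0, -0.04], "finger_gap":0.085}, {"d":[0, 0, -0.02], "finger_gap":0.085}, {"finger_gap":0.085}, {"finger_gap":0.085}, {"finger_gap":0.085}]'
python3 - <<'E'
from rig import env, imaging, sensors
from h import *
for n in ("scene","side","wrist"):
    d=imaging.get_image(n); np.savez(f"pics/{n}7.npz",**d)
    o=d["pixels"]
    if n=="wrist": w=cv2.resize(o,(400,300))
    elif n=="scene": s=cv2.resize(o[290:420,320:480],(400,325))
    else: t=cv2.resize(o[265:355,205:325],(400,300))
p=np.zeros((600,800,3),np.uint8);p[:300,:400]=w;p[:300,400:]=t;p[300:,:400]=s[:300]
cv2.imwrite("pics/p7.png",p[:,:,::-1])
E
```

```text
time_s: 11.05
position: [0.5377, 0.3448, 0.0852]
tool_rot: [[-0.959, -0.282, -0.0], [-0.282, 0.959, -0.0], [0.0, -0.0, -1.0]]
ft_force: [-0.1, -0.9, -1.9]
grip_width: 0.0852
gripper_force: 0.0
time_s: 11.85
position: [0.5372, 0.3446, 0.2435]
tool_rot: [[-0.959, -0.282, -0.003], [-0.282, 0.959, -0.001], [0.003, -0.0, -1.0]]
ft_force: [-0.0, 1.1, -0.8]
grip_width: 0.0849
gripper_force: 0.0
```

View pics/p7.png

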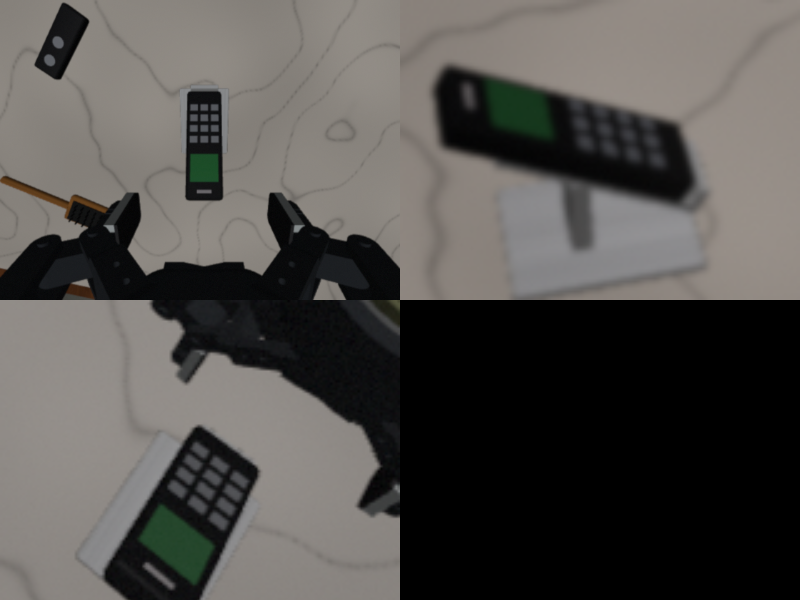

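The handset lies on the rest, keys up, earpiece end uppermost, with its lower end by the lip. Next is a numeric check in the rest frame.

```bash
python3 nudge.py '[{"d":[0, 0.03, 0], "finger_gap":0.085}, {"d":[0, 0.03, 0], "finger_gap":0.085}, {"finger_gap":0.085}, {"finger_gap":0.085}, {"finger_gap":0.085}]' >/dev/null; python3 - <<'E'
from m import *
from rig import env, imaging, sensors
B=imaging.get_image("wrist");A=dict(np.load("pics/wrist7.npz"));S=dict(np.load("pics/scene7.npz"));D=dict(np.load("pics/side7.npz"))
y=np.radians(16.35);p=np.radians(30);ux=np.array([np.cos(p)*np.cos(y),np.cos(p)*np.sin(y),np.sin(p)]);uy=np.array([-np.sin(y),np.cos(y),0]);R=np.array([ux,uy,np.cross(ux,uy)])
c=np.array([.527,.3409,.0678]);O=c-ux*(c[2]-.035)/np.sin(p)
F=(0,0,560,420)
cen=lambda d:np.mean(np.argwhere(sub(d,F,green))[:,::-1],0)
for n,d in(("AB",B),("AS",S),("AD",D)):
    print(n,"display in rest",(R@(tri(A,cen(A),d,cen(d))-O)).round(4))
qa,qb=[quadm(sub(d,F,green)) for d in(A,B)]
X=np.array([R@(tri(A,u,B,v)-O) for u,v in zip(qa,qb)]);print(X.round(4).tolist())
v=X[2]+X[3]-X[0]-X[1];print("dir",(v/np.linalg.norm(v)).round(3),"time",sensors.observe()["time_s"])
# moved things
for n in("scene","side"):
    a=dict(np.load(f"pics/{n}0.npz"));b=dict(np.load(f"pics/{n}7.npz"))
    bl=lambda p:(p[:,:,2]>p[:,:,0]+50)
    print(n,"bowl",[np.mean(np.argwhere(sub(d,(180,110,330,175),bl)),0).round(1).tolist() for d in(a,b)],"remote",[np.mean(np.argwhere(sub(d,(290,240,365,280) if n=="scene" else(268,235,330,264),dark)),0).round(1).tolist() for d in(a,b)])
E
```

```text
AB display in rest [1.196e-01 1.000e-04 1.810e-02]
AS display in rest [0.1198 0.0003 0.0191]
AD display in rest [0.1191 0.0002 0.0164]
[[0.1005, -0.0182, 0.0157], [0.1014, 0.0181, 0.0195], [0.137, 0.0179, 0.0163], [0.1375, -0.0173, 0.0213]]
dir [0.999 0.008 0.032] time 12.55
scene bowl [[136.8, 217.0], [136.9, 217.0]] remote [[260.5, 326.9], [260.6, 326.9]]
side bowl [[152.4, 297.2], [151.1, 297.0]] remote [[251.4, 299.9], [251.6, 300.2]]
```

```bash
python3 -c "
from rig import env, imaging, sensors
print(env.close_job())"
```

```text
the job is handed in; nothing more can be done
None
```

The handset is on the rest, keys up and earpiece end uppermost, about 10 mm from the lip, centred and straight within measurement error; the remote and bowl did not move, and the job was handed in at about 12.6 s, with no verdict returned.

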